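# Index the rotary table to its next notch

## Robot

A 6-joint arm with a two-finger parallel gripper is mounted at the origin on the work surface. World frame = base frame: x ahead of the robot, y to its left, z up, the work surface at z = 0. Lengths are in mm, angles in rad, forces in N, time in s.
With the tool pointing down it reaches from about 350 to 875 mm from the base axis. Payload 4.2 kg.
Tool frame: the origin (TCP) lies midway between the tips of the shut fingers; the grasp point (between the pads) lies 19 mm behind it (arm.grip_depth is the distance from the TCP to the grasp point, in mm); z points along the fingers, x is the direction in which the jaws open and shut, and the axes are right-handed (so a half turn about z gives the same grasp; the last joint's range is limited). The gripper opens to 85 mm and grips with 20 to 120 N. Pads are 22 mm wide; open, the fingers measure 114 mm over their backs; the gripper's body (76 mm by 85 mm) begins 54 mm behind the grasp point. The pads swing forward as they close: fully open they stand 13 mm farther back than shut.
Start: joints at [-0.911, 0.385, 0.008, 0, -1.194, -0.259], TCP at [243.86, -575.44, 231.312] pointing down, gripper open.
Joint ranges: [-3.14, 3.14], [-1.21, 2.06], [-1.07, 1.41], [-3.16, 2.05], [-2.99, -0.16], [-3.1, 3.1]. Speed limits (rad/s): [2.79, 2.79, 3.14, 3.14, 3.14, 3.14].

## Interface

Orientations are given as a unit quaternion [x, y, z, w].
In Python, from bench import arm, eyes, find_in, silhouettes gives the robot as it stands. The module is installed in compiled form; this text tells all that it offers.
- The arm moves only by the tool play_rows, never from a script. Its arguments are lists of equal length, an entry for each row: "offset": the shift along the world's x, y, z in mm, a list of three; "turn": the turn about the world's z in rad. In form: {"offset": [[x, y, z], ...], "turn": [turn, ...]}. A call has 1 to 12 rows; each row shifts and turns the pose as measured when the row begins; what a row does not reach is not made up. A row lasts 1/10 s, in which the tool goes at most 50 mm and 8.59 degrees, less where a joint would pass 70% of its speed; a pose out of reach is approached as far as the arm can. A call is refused whole if a number of a shift passes 50 or a number of a turn 0.15, either way. A call with a gripper value outside its range is refused whole. "grip" is the gripper's target within -1 to 1 (fully open at 1, half-way at 0, shut at -1), set as the call begins (left out, the last holds). The fingers move at their own pace and stop on an object; the grip force is fixed at half the most. Time passes only in rows, so rows that do not move let the fingers close. It gives the time, the measured TCP pose, the force and the opening at its end, in the units of the state.
- arm.read_state(): the state, without advancing time (a new reading comes with each control period).
- eyes.get_image(name): name is "scene" or "top" or "wrist"; returns (picture, depth): 400x640x3 uint8, red, green, blue; 400x640 float32, mm along the optical axis (not along the pixel's ray), 0 where there is no reading.
- eyes.camera_params(name): a dict with "camera_matrix" (3x3 intrinsics, pixels), "camera_from_world" (4x4, takes a point from world to camera coordinates). Camera axes: x right, y down, z forward; pixel columns grow to the right and rows downward; lengths in mm; the calibration is good to about 2 mm. A picture is of the moment at which its call begins: read the wrist's pose just before it. camera_params takes no time and is no camera call; for the wrist camera it gives the pose at the moment of the call.
- arm.job_done(): hands the job in, once; it reports no verdict.
Trained networks look in the newest picture that a camera, given by its name, has taken for a name from the list of things; names that differ only in an ending like _2 or _b are one class to them, and where a whole thing is asked for, a point or a joint stands for the part that bears it (a point fixed in the world has none). Each returns a list of dicts, best first, with "score" (0 to 1); they miss things now and then, are a little off and sometimes report something else, mostly with a low value. They report only what shows in the picture. A call takes as long as a camera call. They do not tell look-alikes from the thing itself.
- find_in(camera, query): "bbox" ([centre column, centre row, width, height] in pixels, round what is visible of it).
- silhouettes(camera, query): "mask" (400x640 bool, what is visible of it) and "bbox" ([centre column, centre row, width, height] in pixels, round what is visible of it).
The state is a dict: "clock": time; "joints": joint angles; "joint_vel": joint speeds; "joint_efforts": joint torques, N m; "position": TCP position; "ee_rot": TCP orientation; "contact_force": force on the tool from outside, world axes, zero at the start; "wrist_torque": the same for the moment, N m; "gripper_width": finger opening in mm.
Only numpy, scipy, OpenCV 4.12 (cv2) and the standard library are available. Lean on these libraries where they do the work, as an engineer would, in place of code of your own. Each camera call takes 0.05 s, during which the arm holds its last target. There are 200 camera calls.

## Task

The bench rotary table is locked by its sprung plunger: lift the black plunger knob, turn the head anticlockwise (seen from above) to the next notch, and let the plunger drop fully home there so that the head is locked again. The aluminium housing standing on the head must ride round with it, upright and in its place, and everything else on the bench stays where it is.

Things in the scene. Friction and masses are not known exactly. Their poses are not given: they have to be found in the camera images.
- rotary_base: Grey round base of the rotary table, 240 mm across, top 28 mm up, bolted to the bench. Origin on the vertical turning axis at bench height; z up; x points from the axis to the first notch, where the knob stands at the start. On it lie two steel tracks, inner (radius 86 to 98 mm) and outer (98 to 110 mm), both with flat tops 42 mm up, on which the plunger's bolt slides.
- first_notch (a point): First notch, at track-top height, radius 98.5 mm. The second notch is a gap in the outer track, clamped at a different angle each time, 70 to 120 degrees anticlockwise of the first; it is not tracked: find it by touch (or sight). Notches are about 16 mm wide for the 12 mm wide, round-nosed bolt, with square walls; the head's travel has no others.
- head_top (a point): Centre of the top of the turning head: steel disc, 160 mm across, 62 mm above the bench, turning with it. Its x axis points along the arm (34 mm wide, top 74 mm above the bench, out to radius 120 mm) that carries the plunger.
- head (a joint): Angle of the head: 0 with the bolt in the first notch, grows anticlockwise seen from above; stops at -0.12 and 2.5 rad. It turns stiffly (about 0.2 N m, plus the drag of the bolt on the tracks: some 4 to 8 N at the knob) and stays where it is left. With the bolt in a notch it is locked but for about 0.02 rad of play either way.
- plunger (a joint): Height of the sprung plunger in the arm (m): 0 fully home in a notch, 0.010 with the bolt riding on the tracks, 0.020 at its upper stop. Lifting takes about 8 N at first, 13 N at the upper stop. Let go, the spring pushes it straight down until the bolt meets a track or drops 10 mm into a notch; it does not stay up by itself.
- knob_top (a point): Centre of the top of the plunger's black knob: upright cylinder, 34 mm diameter, 36 mm tall, its axis 98.5 mm from the turning axis. Top 114 mm above the bench when home, 124 mm riding on the tracks; underside 4 mm above the arm when home. It goes round with the head and does not spin in the arm. z up, x away from the turning axis.
- housing: Loose aluminium bearing housing standing upright at the middle of the head: flange 76 mm across and 12 mm thick, body 50 mm across, collar 58 mm across, 70 mm tall, about 0.6 kg. Origin at the centre of its underside, 62 mm above the bench; z up. Not fastened.
- tape: Bystander: tape measure lying flat, 72 x 70 x 38 mm, origin under its centre.
- offcut: Bystander: timber offcut, 130 x 45 x 40 mm, origin under its centre, long along x.
- wrench: Bystander: steel spanner, 180 mm long, lying along its x.
- screwdriver: Bystander: screwdriver with blue handle, 200 mm long, lying along its x.
- level: Bystander: red spirit level, 230 x 24 x 50 mm, origin under its centre, long along x.
- bottle: Bystander: grey bottle, 64 mm diameter, 170 mm tall, origin under its centre.
- hammer: Bystander: hammer, 260 mm long, lying along its x.
Things that resemble listed ones, but are neither listed nor needed, are in the scene too. Several things have the shape of the housing; the one meant has the colours described above.

How it is judged:
By the outcome, as a careful person would: the job done as asked, in the order asked, and still so for the second after the job is handed in, with the robot touching nothing.
It also fails if it takes over 48 s, if anything falls off the work surface, if the arm or the gripper's body presses on something with over 40 N, if the wrist force passes 120 N, or if a joint passes its speed limit or range.

## Working session

There is one attempt and no reset: what is moved stays moved. The work goes in short steps, Python scripts to look and compute and a tool call to move; the robot and the scene stay as the last step left them, time stands still between calls to the robot, and variables do not carry over. Pictures are saved under pics/ and viewed, on a budget of 10 in all, crops included, one or two more only if the job needs it, and the job is handed in when it is done.

Besides the shell and the picture viewer there is one more tool, called after "Call:" by a JSON object that holds its "method" and its "body", one argument or row to a line. play_rows: Moves the arm, as the interface text tells. Its arguments: {"type":"object","properties":{"offset":{"type":"array","items":{"type":"array","items":{"type":"number"}}},"turn":{"type":"array","items":{"type":"number"}},"grip":{"type":"number"}},"required":["offset","turn"]}

```bash
mkdir -p pics; cat > h.py <<'E'
import numpy as np, cv2
from bench import arm, eyes, find_in, silhouettes
def world(cam,d,mask=None):
    P=eyes.camera_params(cam);K=np.array(P["camera_matrix"]);T=np.linalg.inv(np.array(P["camera_from_world"]))
    v,u=np.nonzero((d>0) if mask is None else (mask&(d>0)));z=d[v,u]
    p=np.c_[(u-K[0,2])/K[0,0]*z,(v-K[1,2])/K[1,1]*z,z]
    return p@T[:3,:3].T+T[:3,3]
E
python3 - <<'E'
from h import *
s=arm.read_state();print(s["position"],s["ee_rot"],s["gripper_width"],s["clock"])
for c in("scene","top"):
    im,d=eyes.get_image(c);cv2.imwrite(f"pics/{c}0.png",im[:,:,::-1]);np.save(f"{c}0.npy",d)
    print(c,np.array(eyes.camera_params(c)["camera_from_world"]).round(2).tolist(),eyes.camera_params(c)["camera_matrix"])
    for q in("knob_top","rotary_base","housing"):
        for r in silhouettes(c,q)[:4]:
            w=world(c,d,r["mask"]);
            if len(w)==0: continue
            t=np.percentile(w[:,2],95);tp=w[w[:,2]>t-6]
            print(c,q,round(r["score"],2),np.round(r["bbox"]),"med",np.median(w,0).round(),"top",tp.mean(0).round(1),tp.min(0).round(),tp.max(0).round())
E
```

```text
[ 243.61299189 -574.89855885  230.21318286] [ 5.52268724e-01  8.33665397e-01  5.69209031e-04 -9.68888123e-04] 85.19048664100889 0.0
scene [[0.28, 0.96, -0.0, -138.87], [0.81, -0.23, -0.54, -383.37], [-0.52, 0.15, -0.84, 1909.76], [0.0, 0.0, 0.0, 1.0]] [[454.04366613   0.         327.98333254]
 [  0.         454.04366613 198.20293854]
 [  0.           0.           1.        ]]
scene knob_top 0.54 [290. 203.   7.  10.] med [ 522. -135.  110.] top [ 515.9 -135.8  114.3] [ 499. -151.  111.] [ 532. -119.  119.]
scene knob_top 0.28 [318. 206.  20.  28.] med [562. -48. 107.] top [549.4 -44.2 132.3] [520. -72. 129.] [576. -18. 141.]
scene rotary_base 0.98 [320. 216.  69.  62.] med [579. -58.  31.] top [ 528.  -115.3   93.3] [ 496. -155.   69.] [624.  -8. 134.]
scene housing 0.71 [381. 186.  19.  26.] med [503. 203.  40.] top [491.8 207.9  70.5] [464. 181.  67.] [519. 236.  76.]
scene housing 0.61 [407. 204.  22.  24.] med [615. 253.  42.] top [606.1 259.6  69.9] [577. 230.  67.] [635. 287.  77.]
scene housing 0.59 [320. 206.  22.  31.] med [561. -46. 108.] top [549.3 -44.3 132.3] [520. -72. 
[... 427 characters left out ...]
] med [ 513. -132.  114.] top [ 512.4 -133.2  115. ] [ 497. -147.  112.] [ 526. -120.  120.]
top rotary_base 0.81 [330. 208.  76.  77.] med [526. -41.  34.] top [527.7 -86.2  81.3] [ 467. -155.   66.] [620.  37. 120.]
top housing 0.69 [259. 225.  23.  20.] med [485. 203.  68.] top [488.9 209.2  71.9] [461. 182.  69.] [515. 236.  79.]
top housing 0.69 [244. 193.  27.  20.] med [597. 253.  68.] top [600.8 259.8  71.6] [573. 231.  69.] [629. 286.  80.]
top housing 0.6 [331. 206.  19.  22.] med [542. -42. 131.] top [545.  -43.2 133.9] [519. -71. 131.] [572. -16. 140.]
top housing 0.59 [390. 279.  21.  27.] med [ 297. -234.   68.] top [ 293.5 -240.2   71.9] [ 267. -267.   69.] [ 320. -213.   80.]
```

View pics/scene0.png

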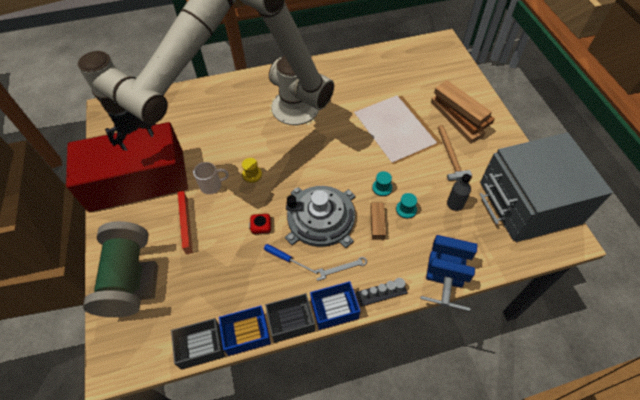

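View pics/top0.png

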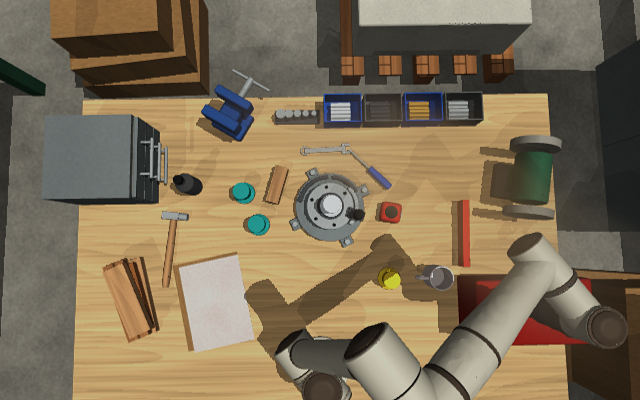

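Scene view: the table has its black knob at about (291,202) and the silver housing at (320,205). The top view shows the knob at (356,214) and the red tape at (390,212). I'll move above the knob and take a closer look with the wrist camera.

Call:
{"method": "play_rows", "body": {
  "offset": [
    [22, 36, 8],
    [22, 36, 8],
    [22, 36, 8],
    [22, 36, 8],
    [22, 36, 8],
    [22, 36, 8],
    [22, 36, 8],
    [22, 36, 8],
    [22, 36, 8],
    [22, 36, 8],
    [22, 36, 8],
    [22, 36, 8]
  ],
  "turn": [0.07, 0.07, 0.07, 0.07, 0.07, 0.07, 0.07, 0.07, 0.07, 0.07, 0.07, 0.07]
}}

```text
clock: 1.6
position: [511.3, -128.9, 329.9]
ee_rot: [0.152, 0.988, 0.0, 0.0]
contact_force: [0.5, -0.7, 0.7]
gripper_width: 85.4
```

```bash
python3 - <<'E'
from h import *
s=arm.read_state();print(np.round(s["position"],1),np.round(s["ee_rot"],3),np.round(s["joints"],2),s["clock"])
P=eyes.camera_params("wrist");T=np.linalg.inv(np.array(P["camera_from_world"]));print(T.round(2).tolist(),P["camera_matrix"])
im,d=eyes.get_image("wrist");cv2.imwrite("pics/w1.png",im[:,:,::-1]);np.save("w1.npy",d)
for q in("knob_top","housing","rotary_base"):
    for r in silhouettes("wrist",q)[:3]:
        w=world("wrist",d,r["mask"])
        if len(w)==0: continue
        t=np.percentile(w[:,2],95);tp=w[w[:,2]>t-6]
        print(q,round(r["score"],2),np.round(r["bbox"]),"top",tp.mean(0).round(1),tp.min(0).round(),tp.max(0).round())
E
```

```text
[ 511.3 -128.9  329.9] [0.152 0.988 0.    0.   ] [ 0.06  0.16 -0.06  0.   -1.35 -0.37] 1.6
[[-0.95, 0.28, 0.1, 485.76], [0.3, 0.9, 0.31, -209.46], [-0.0, 0.33, -0.95, 472.42], [0.0, 0.0, 0.0, 1.0]] [[330.96261676   0.         316.00759219]
 [  0.         330.96261676 202.62985305]
 [  0.           0.           1.        ]]
knob_top 0.85 [314. 161.  29.  32.] top [ 515.3 -132.8  113.9] [ 499. -149.  110.] [ 532. -115.  117.]
housing 0.93 [333. 369.  39.  32.] top [586.9 184.6  90.2] [ 502. -139.   33.] [620. 246. 404.]
housing 0.84 [390. 345.  49.  64.] top [489.  207.7  69.4] [461. 181.  64.] [518. 240.  72.]
housing 0.8 [313. 238.  59.  72.] top [546.1 -45.3 131.4] [518. -72. 126.] [575. -16. 134.]
rotary_base 0.76 [312. 209. 169. 157.] top [ 514.7 -129.1   96.4] [ 490. -159.   68.] [582. -16. 133.]
rotary_base 0.17 [278.  62.  65.  70.] top [ 521.8 -253.9   37. ] [ 487. -289.   33.] [ 558. -218.   42.]
```

View pics/w1.png

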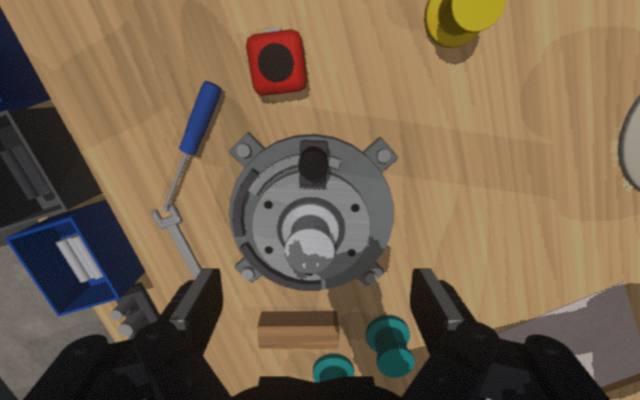

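The wrist view shows the knob at (314,161) and the housing at (313,240). The tracks run along the left side, with a dark patch near (240,205) that may be the gap. Next I'll unwrap the ring around the axis.

```bash
python3 - <<'E'
from h import *
from scipy.optimize import least_squares
d=np.load("w1.npy");im=cv2.imread("pics/w1.png");w=world("wrist",d)
c=np.array([546.,-45.])
for zlo,zhi,R in((36,47,110),(58,66,80),(22,32,120)):
    cc=c.copy()
    for it in range(6):
        q=w[(w[:,2]>zlo)&(w[:,2]<zhi),:2]-cc;r=np.hypot(*q.T);a=np.degrees(np.arctan2(q[:,1],q[:,0]));m=abs(r-R)<9
        E=[]
        for b in range(-180,180,6):
            k=m&(a>=b)&(a<b+6)
            if k.sum()>4:
                j=np.argmax(np.where(k,r,0));E.append(q[j]+cc)
        E=np.array(E);f=least_squares(lambda x:np.hypot(*(E-x[:2]).T)-x[2],[*cc,R],loss="soft_l1",f_scale=1);cc=f.x[:2]
    print(zlo,f.x.round(1),len(E),np.abs(f.fun).mean().round(2))
P=eyes.camera_params("wrist");K=np.array(P["camera_matrix"]);T=np.array(P["camera_from_world"])
ax=cc if 0 else np.array([546.5,-43.5])
ang=np.radians(np.arange(-180,180,.5));rad=np.arange(124,70,-.5)
A,Rr=np.meshgrid(ang,rad)
X=np.stack([ax[0]+Rr*np.cos(A),ax[1]+Rr*np.sin(A),np.full(A.shape,42.)],-1)@T[:3,:3].T+T[:3,3]
u=(X[...,0]/X[...,2]*K[0,0]+K[0,2]).astype(np.float32);v=(X[...,1]/X[...,2]*K[1,1]+K[1,2]).astype(np.float32)
o=cv2.remap(im,u,v,cv2.INTER_LINEAR);hz=w[:,2].reshape(400,640) if len(w)==256000 else None
print(len(w))
big=cv2.resize(o[:,:],(720,216))
for k in range(0,720,40): cv2.putText(big,str(k//2-180),(k,212),0,.35,(0,255,255),1);cv2.line(big,(k,0),(k,6),(0,255,255),1)
x,y=225,120;crop=cv2.resize(im[y:300,x:405],None,fx=4,fy=4,interpolation=cv2.INTER_CUBIC)[:384,:720]
cv2.imwrite("pics/pol.png",np.vstack([big,crop]))
E
```

```text
36 [546.4 -41.7 110.1] 24 0.31
58 [545.4 -42.1  79.4] 56 0.26
22 [545.3 -42.2 119.2] 49 1.28
254985
```

View pics/pol.png

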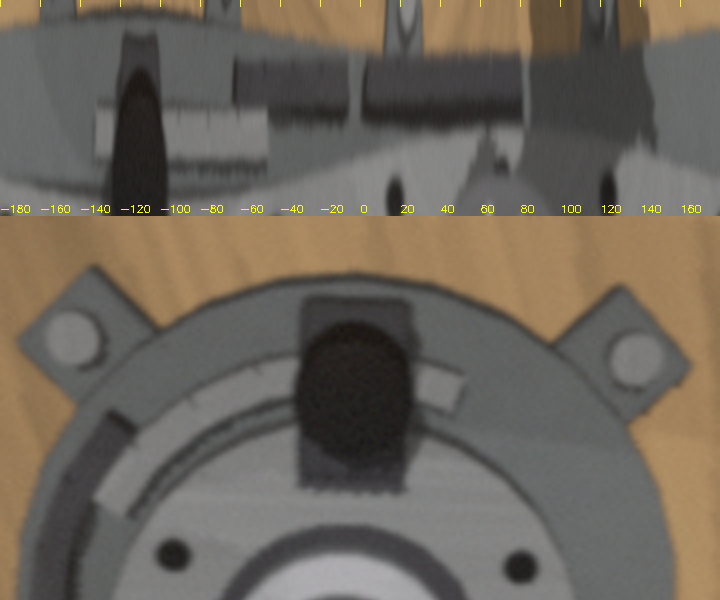

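The unwrapped ring shows the outer-track gap at about −3° in world azimuth (unwrapped px 349–362). The knob is at about −108.5°, so the turn is about 105.5° and the axis is near (545.5, −42). Descending on the knob with the jaws tangential.

Call:
{"method": "play_rows", "body": {
  "offset": [
    [3, -5, -40],
    [0, 0, -45],
    [0, 0, -45],
    [0, 0, -40],
    [0, 0, -30],
    [0, 0, -20],
    [0, 0, -15],
    [0, 0, -8],
    [0, 0, -4],
    [0, 0, 0]
  ],
  "turn": [0, 0, 0, 0, 0, 0, 0, 0, 0, 0]
}}

```text
clock: 2.8
position: [505.6, -146.0, 75.4]
ee_rot: [0.162, 0.987, -0.001, 0.001]
contact_force: [0.5, 0.0, 0.9]
gripper_width: 85.4
```

Call:
{"method": "play_rows", "body": {
  "offset": [
    [0, 0, 4],
    [4, 5, 0],
    [4, 5, 0],
    [0, 0, 0]
  ],
  "turn": [0, 0, 0, 0]
}}

```text
clock: 3.2
position: [516.5, -135.6, 83.1]
ee_rot: [0.163, 0.987, -0.0, 0.005]
contact_force: [0.8, 0.9, -0.2]
gripper_width: 85.8
```

Call:
{"method": "play_rows", "body": {
  "offset": [
    [0, 0, -1],
    [0, 0, -1]
  ],
  "turn": [0, -0.02]
}}

```text
clock: 3.4
position: [517.1, -135.0, 81.6]
ee_rot: [0.172, 0.985, -0.0, 0.006]
contact_force: [-0.3, -0.1, 0.8]
gripper_width: 85.5
```

```bash
python3 - <<'E'
from h import *
for i in range(3):
    s=arm.read_state();print(np.round(s["position"],1),np.round(s["ee_rot"],3),np.round(s["joint_vel"],3),s["clock"])
    im,d=eyes.get_image("wrist")
cv2.imwrite("pics/w2.png",im[:,:,::-1])
for r in silhouettes("wrist","knob_top")[:2]:
    w=world("wrist",d,r["mask"]);t=np.percentile(w[:,2],95);tp=w[w[:,2]>t-4];print(r["score"],tp.mean(0),tp.min(0),tp.max(0))
E
```

```text
[ 517.1 -135.    81.6] [ 0.172  0.985 -0.     0.006] [ 0.006  0.011 -0.011  0.004  0.025 -0.22 ] 3.4
[ 517.  -135.    81.4] [ 0.173  0.985 -0.     0.005] [-0.004  0.003 -0.002 -0.    -0.007  0.037] 3.45
[ 516.8 -135.1   81.4] [ 0.172  0.985 -0.     0.005] [-0.005 -0.    -0.002  0.    -0.002  0.017] 3.5
0.69 [ 512.75948608 -135.89260108  113.6863642 ] [ 496.61539483 -151.45502421  110.64718136] [ 530.37681848 -117.35521997  115.61627807]
```

View pics/w2.png

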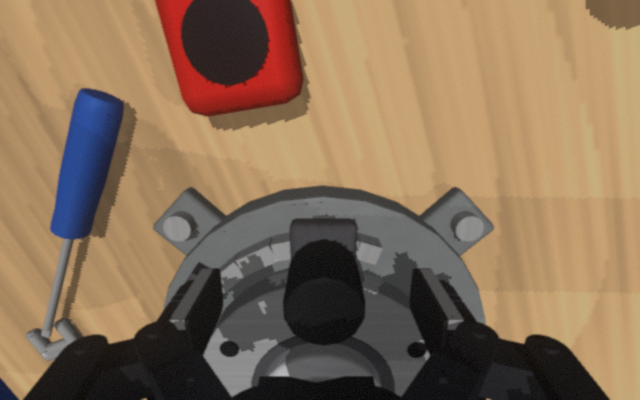

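The knob is between the pads, but the TCP is about 3.5 mm off centre. I'll centre it and then close.

Call:
{"method": "play_rows", "body": {
  "offset": [
    [-3, 1, -1],
    [0, 0, 0]
  ],
  "turn": [0.02, 0]
}}

```text
clock: 3.8
position: [513.3, -134.3, 80.1]
ee_rot: [0.162, 0.987, -0.0, 0.005]
contact_force: [0.3, 0.3, 0.4]
gripper_width: 85.4
```

Call:
{"method": "play_rows", "body": {
  "offset": [
    [0, 0, 0],
    [0, 0, 0],
    [0, 0, 0],
    [0, 0, 0],
    [0, 0, 0],
    [0, 0, 0],
    [0, 0, 0]
  ],
  "turn": [0, 0, 0, 0, 0, 0, 0],
  "grip": -1
}}

```text
clock: 4.5
position: [513.5, -134.6, 80.5]
ee_rot: [0.162, 0.987, -0.0, 0.005]
contact_force: [0.3, 0.0, 0.8]
gripper_width: 32.7
```

Call:
{"method": "play_rows", "body": {
  "offset": [
    [0, 0, 4],
    [0, 0, 4],
    [0, 0, 4],
    [0, 0, 3],
    [0, 0, 0]
  ],
  "turn": [0, 0, 0, 0, 0]
}}

```text
clock: 5.0
position: [513.0, -134.3, 92.3]
ee_rot: [0.164, 0.987, 0.0, 0.004]
contact_force: [3.9, -1.8, -10.3]
gripper_width: 32.7
```

```bash
python3 - <<'E'
import numpy as np
c=np.array([545.5,-42]);r=98.3;a=np.radians(-109.4)
p=c+r*np.array([np.cos(a),np.sin(a)])
for k in range(0,20):
    b=a+.1*k; print(k,(r*2*np.sin(.05)*np.array([-np.sin(b+.05),np.cos(b+.05)])).round(1),(c+r*np.array([np.cos(b),np.sin(b)])).round(1),np.degrees(b).round(1),"q",np.round([np.cos((np.pi/2+b+np.pi)/2),np.sin((np.pi/2+b+np.pi)/2)],3))
E
```

```text
0 [ 9.4 -2.8] [ 512.8 -134.7] -109.4 q [0.168 0.986]
1 [ 9.7 -1.8] [ 522.3 -137.5] -103.7 q [0.119 0.993]
2 [ 9.8 -0.9] [ 531.9 -139.4] -97.9 q [0.069 0.998]
3 [9.8 0.1] [ 541.7 -140.2] -92.2 q [0.019 1.   ]
4 [9.8 1.1] [ 551.5 -140.1] -86.5 q [-0.031  1.   ]
5 [9.6 2.1] [ 561.3 -139. ] -80.8 q [-0.081  0.997]
6 [9.4 3. ] [ 570.9 -137. ] -75.0 q [-0.13   0.991]
7 [9.  3.9] [ 580.3 -133.9] -69.3 q [-0.18   0.984]
8 [8.6 4.8] [ 589.3 -130. ] -63.6 q [-0.229  0.974]
9 [8.  5.6] [ 597.8 -125.2] -57.8 q [-0.277  0.961]
10 [7.4 6.4] [ 605.9 -119.6] -52.1 q [-0.325  0.946]
11 [6.8 7.1] [ 613.3 -113.2] -46.4 q [-0.372  0.928]
12 [6.  7.8] [ 620.1 -106. ] -40.6 q [-0.418  0.909]
13 [5.2 8.3] [626.1 -98.3] -34.9 q [-0.462  0.887]
14 [4.4 8.8] [631.3 -89.9] -29.2 q [-0.506  0.862]
15 [3.5 9.2] [635.7 -81.1] -23.5 q [-0.549  0.836]
16 [2.5 9.5] [639.1 -71.9] -17.7 q [-0.59   0.808]
17 [1.6 9.7] [641.7 -62.4] -12.0 q [-0.629  0.777]
18 [0.6 9.8] [643.2 -52.7] -6.3 q [-0.667  0.745]
19 [-0.4  9.8] [643.8 -42.9] -0.5 q [-0.704  0.71 ]
```

Call:
{"method": "play_rows", "body": {
  "offset": [
    [0, 0, 2],
    [0, 0, 1],
    [4.5, -1.3, 0],
    [4.5, -1.2, 0]
  ],
  "turn": [0, 0, 0.05, 0.05]
}}

```text
clock: 5.4
position: [521.6, -136.9, 94.7]
ee_rot: [0.115, 0.993, 0.001, 0.004]
contact_force: [4.3, -2.3, -10.6]
gripper_width: 32.5
```

Call:
{"method": "play_rows", "body": {
  "offset": [
    [6.5, -1.2, 0],
    [9.8, -0.9, 0.5],
    [9.8, 0.1, 0],
    [9.8, 1.1, 0.5],
    [9.6, 2.1, 0],
    [6, 2, 0]
  ],
  "turn": [0.07, 0.1, 0.1, 0.1, 0.1, 0.07]
}}

```text
clock: 6.0
position: [575.2, -136.1, 94.5]
ee_rot: [-0.157, 0.988, 0.003, 0.004]
contact_force: [5.5, -1.6, -11.3]
gripper_width: 32.3
```

Call:
{"method": "play_rows", "body": {
  "offset": [
    [6.4, 2.6, 0.5],
    [8.8, 4.5, 0],
    [8.2, 5.4, 0.5],
    [7.6, 6.3, 0],
    [7, 7, 0.5],
    [6.2, 7.7, 0],
    [5.4, 8.2, 0],
    [3.3, 5.7, 0],
    [0, 0, 0]
  ],
  "turn": [0.07, 0.1, 0.1, 0.1, 0.1, 0.1, 0.1, 0.07, 0]
}}

```text
clock: 6.9
position: [633.7, -89.6, 92.1]
ee_rot: [-0.511, 0.859, 0.003, 0.004]
contact_force: [3.9, -0.6, -9.4]
gripper_width: 32.5
```

Call:
{"method": "play_rows", "body": {
  "offset": [
    [2, 5, 1],
    [1.6, 5, 0],
    [1, 5, 0],
    [0.6, 2.7, 0],
    [0, 0, -1],
    [0, 0, -1],
    [0, 0, 0]
  ],
  "turn": [0.05, 0.05, 0.05, 0.04, 0, 0, 0]
}}

```text
clock: 7.6
position: [641.5, -72.1, 90.6]
ee_rot: [-0.593, 0.805, 0.002, 0.005]
contact_force: [4.8, -0.8, -8.6]
gripper_width: 32.5
```

Call:
{"method": "play_rows", "body": {
  "offset": [
    [0, 0, 0],
    [0, 0, 0],
    [0, 0, 0],
    [0, 0, -4],
    [0, 0, -4],
    [0, 0, 0]
  ],
  "turn": [0, 0, 0, 0, 0, 0],
  "grip": 0
}}

```text
clock: 8.2
position: [641.3, -73.1, 87.1]
ee_rot: [-0.594, 0.805, 0.001, 0.005]
contact_force: [0.8, -0.1, 0.4]
gripper_width: 42.8
```

```bash
cat > look.py <<'E'
from h import *
import sys
n=sys.argv[1]
s=arm.read_state();print(np.round(s["position"],1),np.round(s["contact_force"],1),s["gripper_width"],s["clock"])
for c in("wrist","top","scene"):
    im,d=eyes.get_image(c);cv2.imwrite(f"pics/{c}_{n}.png",im[:,:,::-1])
    for q in("knob_top","housing"):
        for r in silhouettes(c,q)[:4]:
            w=world(c,d,r["mask"])
            if len(w)<5: continue
            t=np.percentile(w[:,2],95);tp=w[w[:,2]>t-5];m=tp.mean(0)
            if np.hypot(m[0]-546,m[1]+42)<125: print(c,q,round(r["score"],2),m.round(1),"mid",((tp.min(0)+tp.max(0))/2).round(1),"ang",np.degrees(np.arctan2(m[1]+42,m[0]-545.5)).round(1))
E
python3 look.py a
```

```text
[641.3 -73.1  87.1] [ 0.8 -0.1  0.4] 42.80568481705207 8.2
wrist knob_top 0.83 [642.7 -73.2 123.6] mid [640.9 -72.5 122.6] ang -17.8
wrist knob_top 0.41 [642.8 -73.3 123.6] mid [640.9 -69.6 123. ] ang -17.8
wrist housing 0.94 [575.3 -49.5  80. ] mid [606.6 -49.8 119.9] ang -14.1
top knob_top 0.18 [573.6 -51.2  71.1] mid [553.4 -40.2  78.4] ang -18.1
top housing 0.88 [547.2 -41.9 134. ] mid [547.4 -40.8 135.2] ang 4.2
scene knob_top 0.69 [653.4 -74.4 162.1] mid [657.6 -73.2 162. ] ang -16.7
```

View pics/wrist_a.png

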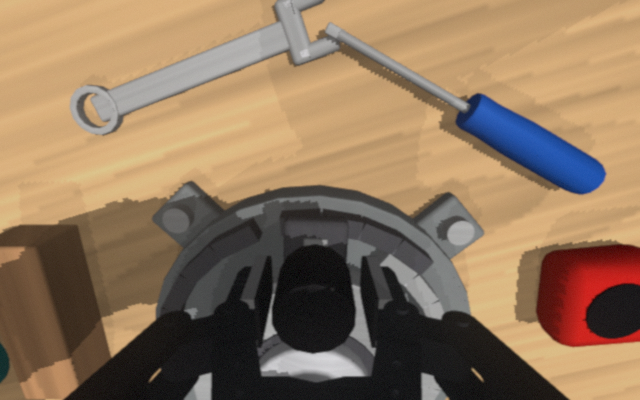

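Knob top reads 123.6 mm, so the bolt is riding on the track with the jaws loose. The gap shows just anticlockwise at about (270,215). I'll push on with the trailing finger so the bolt can drop by itself.

Call:
{"method": "play_rows", "body": {
  "offset": [
    [1.5, 4.8, -2],
    [1.3, 4.8, -2],
    [1, 4.9, 0],
    [0.8, 4.9, 0],
    [0, 0, 0]
  ],
  "turn": [0.05, 0.05, 0.05, 0.05, 0]
}}

```text
clock: 9.15
position: [642.3, -63.4, 85.2]
ee_rot: [-0.674, 0.739, -0.001, -0.003]
contact_force: [-0.1, -0.8, 0.6]
gripper_width: 43.0
```

Call:
{"method": "play_rows", "body": {
  "offset": [
    [0.5, 4, -1],
    [0.4, 4, 0],
    [0.2, 3, 0],
    [0, 0, 0]
  ],
  "turn": [0, 0, 0, 0]
}}

```text
clock: 9.55
position: [644.4, -58.3, 84.8]
ee_rot: [-0.672, 0.74, -0.004, -0.005]
contact_force: [-0.0, 0.4, -0.6]
gripper_width: 42.3
```

```bash
python3 look.py b; sed -i 's/("wrist","top","scene")/("wrist",)/' look.py
```

```text
[644.4 -58.3  84.8] [-0.   0.4 -0.6] 42.31963444194616 9.55
wrist knob_top 0.64 [645.3 -62.4 123.3] mid [643.5 -62.5 122.3] ang -11.5
wrist housing 0.68 [576.4 -45.   77.2] mid [614.1 -45.6 118.4] ang -5.6
top housing 0.77 [547.8 -41.  134.1] mid [547.2 -40.7 135.5] ang 24.2
scene knob_top 0.66 [649.8 -64.7 126.2] mid [648.7 -64.3 141. ] ang -12.3
scene knob_top 0.29 [651.6 -64.5 122.6] mid [648.7 -58.9 184.6] ang -11.9
```

Call:
{"method": "play_rows", "body": {
  "offset": [
    [0.4, 5, 0],
    [0, 0, 0]
  ],
  "turn": [0, 0]
}}

```text
clock: 10.2
position: [645.4, -54.1, 85.0]
ee_rot: [-0.673, 0.74, -0.005, -0.005]
contact_force: [0.1, -0.2, -0.7]
gripper_width: 43.0
```

Call:
{"method": "play_rows", "body": {
  "offset": [
    [0, 3, 0],
    [0, 3, 0],
    [0, 3, 0],
    [0, 3, 0]
  ],
  "turn": [0.01, 0.01, 0.01, 0.01]
}}

```text
clock: 10.6
position: [646.3, -45.9, 84.8]
ee_rot: [-0.688, 0.725, -0.007, -0.006]
contact_force: [1.5, -4.5, -2.3]
gripper_width: 42.9
```

```bash
python3 look.py c
```

```text
[646.3 -45.9  84.8] [ 1.5 -4.5 -2.3] 42.85271505175799 10.6
wrist knob_top 0.69 [647.  -49.3 122.6] mid [645.  -49.4 121.8] ang -4.1
wrist housing 0.63 [577.1 -41.3  77.8] mid [615.1 -40.2 118.6] ang 1.4
wrist housing 0.33 [647.1 -49.2 122.7] mid [645.4 -49.3 121.9] ang -4.1
```

Call:
{"method": "play_rows", "body": {
  "offset": [
    [-0.5, 2.5, 0],
    [-0.5, 2.5, 0],
    [-0.5, 2.5, 0]
  ],
  "turn": [0.01, 0.01, 0.01]
}}

```text
clock: 11.05
position: [644.9, -37.3, 85.4]
ee_rot: [-0.7, 0.714, -0.007, -0.006]
contact_force: [4.4, -14.7, -4.7]
gripper_width: 42.6
```

```bash
python3 look.py d
```

```text
[644.9 -37.3  85.4] [  4.4 -14.7  -4.7] 42.57488013625427 11.05
wrist knob_top 0.74 [647.7 -42.5 113.6] mid [645.9 -42.7 112.6] ang -0.3
wrist housing 0.94 [576.4 -40.3  79. ] mid [611.9 -39.9 117.6] ang 3.2
```

The knob dropped to 113.6 mm and the push force rose to 15 N, so the bolt is in the notch. I'll back the finger off, open and rise.

Call:
{"method": "play_rows", "body": {
  "offset": [
    [0, -2.5, 0],
    [0, -2.5, 0],
    [0, 0, 0]
  ],
  "turn": [0, 0, 0]
}}

```text
clock: 11.5
position: [644.8, -41.7, 85.7]
ee_rot: [-0.7, 0.714, -0.007, -0.005]
contact_force: [0.0, 0.1, 0.0]
gripper_width: 43.0
```

Call:
{"method": "play_rows", "body": {
  "offset": [
    [0, 0, 0],
    [0, 0, 0],
    [0, 0, 0]
  ],
  "turn": [0, 0, 0],
  "grip": 0.6
}}

```text
clock: 11.8
position: [644.8, -40.7, 86.0]
ee_rot: [-0.7, 0.714, -0.007, -0.005]
contact_force: [0.6, 0.2, 0.0]
gripper_width: 68.1
```

Call:
{"method": "play_rows", "body": {
  "offset": [
    [0, 0, 10],
    [0, 0, 20],
    [0, 0, 40],
    [0, 0, 45],
    [0, 0, 45],
    [0, 0, 40],
    [-40, 0, 0],
    [-40, 0, 0],
    [-40, 0, 0],
    [0, 0, 0]
  ],
  "turn": [0, 0, 0, 0, 0, 0, 0, 0, 0, 0]
}}

```text
clock: 12.8
position: [519.6, -40.9, 300.9]
ee_rot: [-0.701, 0.713, -0.009, -0.002]
contact_force: [0.4, 0.6, -0.1]
gripper_width: 68.7
```

```bash
sed -i 's/("wrist",)/("wrist","top","scene")/' look.py; python3 look.py e
```

```text
[519.6 -40.9 300.9] [ 0.4  0.6 -0.1] 68.67295554717934 12.8
wrist knob_top 0.73 [649.6 -42.5 114.1] mid [649.7 -42.6 113.5] ang -0.3
wrist housing 0.95 [555.  -40.2 131.4] mid [554.3 -40.3 130.7] ang 10.6
scene knob_top 0.47 [650.1 -45.3 114.2] mid [649.5 -45.9 116.8] ang -1.8
scene housing 0.61 [552.9 -41.8 132.3] mid [551.8 -41.8 134.3] ang 1.5
```

View pics/scene_e.png

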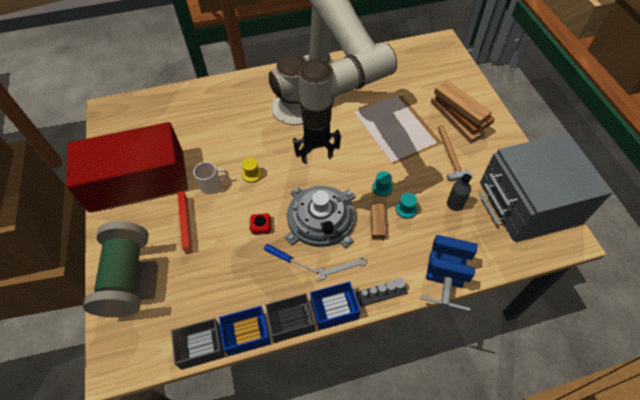

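View pics/wrist_e.png

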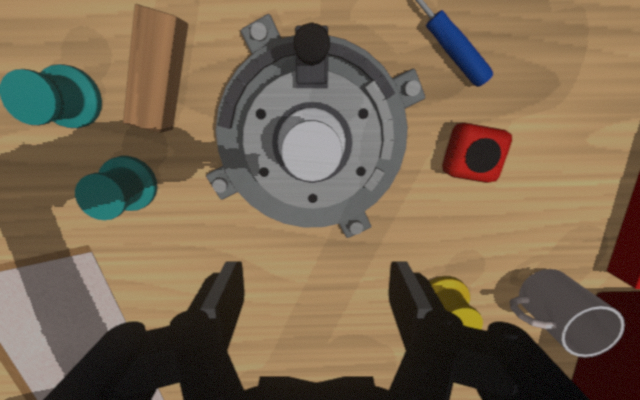

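The bolt is home: knob top is 114.1 and 114.2 mm against 113.9 at the start. The scene view shows the bystanders where they were, and the knob is over the gap at (311,43) in the wrist view. One more check compares the housing's centre with the head's, before and after.

```bash
python3 - <<'E'
from h import *
from scipy.optimize import least_squares
def fit(w,zlo,zhi,R,tol,cc):
    cc=np.array(cc,float)
    for it in range(8):
        q=w[(w[:,2]>zlo)&(w[:,2]<zhi),:2]-cc;r=np.hypot(*q.T);a=np.degrees(np.arctan2(q[:,1],q[:,0]));E=[]
        for b in range(-180,180,8):
            k=(abs(r-R)<tol)&(a>=b)&(a<b+8)
            if k.sum()>2: E.append(q[np.argmax(np.where(k,r,0))]+cc)
        E=np.array(E);f=least_squares(lambda x:np.hypot(*(E-x[:2]).T)-x[2],[*cc,R],loss="soft_l1",f_scale=1);cc=f.x[:2]
    return f.x.round(1),len(E)
im,d=eyes.get_image("wrist");w=world("wrist",d)
for n,z in(("disc",(58,66,80,9)),("base",(22,32,120,9)),("flange",(70,77,38,6)),("collar",(127,137,29,7))):print(n,fit(w,*z,[548,-41]))
im,d=eyes.get_image("top");w=world("top",d)
d0=np.load("top0.npy");w0=world("top",d0)
for n,z in(("disc",(58,68,80,9)),("flange",(70,79,38,7)),("collar",(127,139,29,7))):print(n,"before",fit(w0,*z,[546,-42]),"after",fit(w,*z,[548,-41]))
E
```

```text
disc (array([546.8, -41.4,  79.5]), 42)
base (array([546.8, -41.4, 119.4]), 44)
flange (array([549. , -40.7,  37.5]), 29)
collar (array([549. , -40.6,  28.5]), 45)
disc before (array([545.8, -41.2,  78.9]), 42) after (array([544.6, -41.7,  77.7]), 16)Traceback (most recent call last):
  File "<stdin>", line 16, in <module>
  File "<stdin>", line 10, in fit
    return func(*args, **kwargs)
    vector_fun = VectorFunction(
        fun_wrapped,
    ...<6 lines>...
        workers=workers
    )
    self._update_fun()
    ~~~~~~~~~~~~~~~~^^
    self.f = self.fun_wrapped(xp_copy(self.x))
             ~~~~~~~~~~~~~~~~^^^^^^^^^^^^^^^^^
    return np.atleast_1d(self.fun(x))
                         ~~~~~~~~^^^
    return self.f(x, *self.args, **self.kwargs)
           ~~~~~~^^^^^^^^^^^^^^^^^^^^^^^^^^^^^^
  File "<stdin>", line 10, in <lambda>
ValueError: operands could not be broadcast together with shapes (0,) (2,)
```

The housing is now 2.3 mm from the head's axis, towards the arm. Rotating its starting offset (about 2.4 mm, also towards the arm) gives the same place, so it rode round without slipping. Its flange and collar are concentric, so it is upright. Handing in.

```bash
python3 -c "
from bench import arm
print(arm.job_done(),arm.read_state()['clock'])"
```

```text
the job is handed in; nothing more can be done
the job is handed in; nothing more can be done
```

I lifted the plunger and turned the head about 106° anticlockwise with the knob gripped, up to about 15° short of the gap. There I opened the jaws so the bolt rode on the track. I then pushed the knob with one finger until the bolt dropped into the second notch, backed off, opened and rose clear. The last clock reading before hand-in was 12.8 s.

**Plunger home:** After release, the knob top reads 114.1 mm (wrist camera) and 114.2 mm (scene camera). It was 113.9 mm at the start and about 123 mm while riding on the track.

**Head locked:** The head resisted a 15 N push anticlockwise after the drop. I did not try pushing it clockwise.

**Housing:** It stands upright, with flange and collar centres agreeing to 0.1 mm. It sits 2.3 mm off the head's axis towards the arm. The starting offset, worked out from how far it moved in the top and scene views, was about 2.4 mm, also towards the arm. The direct before-and-after circle fit in the top camera failed because the arm partly hid the head, so that comparison is indirect.

**Bystanders:** They looked unmoved in the final scene picture; I did not measure them.

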